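Line up sample containers by size on the bench rail

TASK

Stand the three specimen jars and the little dropper bottle on the rail in order of size, one centred on each black disc: the biggest jar on the disc next to the upright end plate, then smaller and smaller to the dropper bottle at the far end. Keep every container upright throughout, and leave all four standing free.

Things in the scene. Friction and masses are not known exactly. Their poses are not given: they have to be found in the camera images.
- jar_large: loose clear-walled, labelled specimen jar with a white ribbed screw lid, the largest of the three jars: lid 62 mm across and 14 mm high at the top, body 56 mm across, 72 mm tall in all; round and standing upright, can be gripped across the lid at any yaw. Origin at the centre of its underside, z up along its axis.
- jar_medium: loose clear-walled, labelled specimen jar with a white ribbed screw lid, the middle of the three jars: lid 53 mm across and 14 mm high at the top, body 47 mm across, 62 mm tall in all; round and standing upright, can be gripped across the lid at any yaw. Origin at the centre of its underside, z up along its axis.
- jar_small: loose clear-walled, labelled specimen jar with an orange-brown ribbed screw lid, the smallest of the three jars: lid 46 mm across and 14 mm high at the top, body 40 mm across, 56 mm tall in all; round and standing upright, can be gripped across the lid at any yaw. Origin at the centre of its underside, z up along its axis.
- dropper_bottle: loose small white bottle with a red cap, the smallest of the four containers: body 29 mm across up to 43 mm, narrower cap 20 mm across, 50 mm tall in all; round and standing upright, to be gripped round the body, about 25 mm up, at any yaw. Origin at the centre of its underside, z up along its axis.
- rail: flat aluminium bar, 90 mm (its x) by 340 mm (its y), 10 mm thick, fixed on the bench crosswise beyond the containers; origin at the centre of its underside. Four discs in a row along y; the end without the plate has a steel strip 6 mm high. Obstacles near: a microscope 380 mm high at x 0.27 to 0.48, y 0.03 to 0.40 m; right of it a teal counter 80 mm high, x 0.20 to 0.46, y -0.19 to 0.06 m.
- mark_1: flat round black rubber disc 60 mm across and 2 mm thick, fixed on the rail's top, with a small white dot at its centre; the disc at the rail's -y end (to the robot's right). Origin at the centre of its underside (12 mm of height above the bench is the disc's top). The four discs are identical, 76 mm apart in a straight line.
- mark_2: flat round black rubber disc 60 mm across and 2 mm thick, fixed on the rail's top, with a small white dot at its centre; second disc from the rail's -y end. Origin at the centre of its underside (12 mm of height above the bench is the disc's top). The four discs are identical, 76 mm apart in a straight line.
- mark_3: flat round black rubber disc 60 mm across and 2 mm thick, fixed on the rail's top, with a small white dot at its centre; third disc from the rail's -y end. Origin at the centre of its underside (12 mm of height above the bench is the disc's top). The four discs are identical, 76 mm apart in a straight line.
- mark_4: flat round black rubber disc 60 mm across and 2 mm thick, fixed on the rail's top, with a small white dot at its centre; the disc at the rail's +y end (to the robot's left). Origin at the centre of its underside (12 mm of height above the bench is the disc's top). The four discs are identical, 76 mm apart in a straight line.
- end_plate: upright steel plate fixed across one end of the rail (either the -y or the +y end), 86 mm wide, 4 mm thick, rising 52 mm above the rail's top (62 mm above the bench), on a 14 mm wide foot; origin at the centre of its underside, on the rail's centre line, 44 mm beyond the centre of the last disc. It marks the end for the biggest jar.
Not all that is in view belongs to the job. What is shaped like the jar_small but blue or purple is not meant.

How it is judged:
At the end, for the whole second after the job is handed in: Each container stands on its disc, its centre within 12 mm of the disc's centre: biggest jar next to the upright end plate, then the middle jar, the smallest jar and the dropper bottle; all upright within about 6 degrees, at rest and released (((horizontal distance between end_plate and mark_1 below 0.08 m and horizontal distance between jar_large and mark_1 below 0.012 m and z of jar_large in the frame of mark_1 between -0.002 and 0.006 m and horizontal distance between jar_medium and mark_2 below 0.012 m and z of jar_medium in the frame of mark_2 between -0.002 and 0.006 m and horizontal distance between jar_small and mark_3 below 0.012 m and z of jar_small in the frame of mark_3 between -0.002 and 0.006 m and horizontal distance between dropper_bottle and mark_4 below 0.012 m and z of dropper_bottle in the frame of mark_4 between -0.002 and 0.006 m) or (horizontal distance between end_plate and mark_4 below 0.08 m and horizontal distance between jar_large and mark_4 below 0.012 m and z of jar_large in the frame of mark_4 between -0.002 and 0.006 m and horizontal distance between jar_medium and mark_3 below 0.012 m and z of jar_medium in the frame of mark_3 between -0.002 and 0.006 m and horizontal distance between jar_small and mark_2 below 0.012 m and z of jar_small in the frame of mark_2 between -0.002 and 0.006 m and horizontal distance between dropper_bottle and mark_1 below 0.012 m and z of dropper_bottle in the frame of mark_1 between -0.002 and 0.006 m)) and angle between each of jar_large, jar_medium, jar_small, dropper_bottle's own z axis and vertical below 0.1 rad and linear speed of each of jar_large, jar_medium, jar_small, dropper_bottle below 0.02 m/s); the robot touches nothing.
It fails at once if a container is tipped over (more than about 40 degrees) (angle between any of jar_large, jar_medium, jar_small, dropper_bottle's own z axis and vertical above 0.7 rad).
It also fails if it takes over 112 s, if anything falls off the work surface, if the arm or the gripper's body presses on something with over 40 N, if the wrist force passes 120 N, or if a joint passes its speed limit or range.

ROBOT

A 6-joint arm with a two-finger parallel gripper is mounted at the origin on the work surface; the furniture and walls round the work are solid. World frame = base frame: x ahead of the robot, y to its left, z up, the work surface at z = 0. Lengths are in m, angles in rad, forces in N, time in s.
With the tool pointing down it reaches from about 0.425 to 0.95 m from the base axis. Payload 14.7 kg.
Tool frame: the origin (TCP) lies at the very end of the fingers, on their centre line; the grasp point (between the pads) lies 19 mm behind it; z points along the fingers, y is the line along which they close (so a half turn about z gives the same grasp; the last joint's range is limited). The gripper opens to 85 mm and grips with 20 to 120 N. Pads are 22 mm wide; open, the fingers measure 114 mm over their backs; the gripper's body (76 mm by 85 mm) begins 54 mm behind the grasp point. The pads swing forward as they close: fully open they stand 13 mm farther back than shut.
Start: joints at [1.105, 0.48, 1.596, -0, 1.065, -0.047], TCP at [0.264, 0.594, 0.231] pointing down, gripper open.
Joint ranges: [-2.75, 2.75], [-0.82, 2.05], [0.23, 2.67], [-1.56, 4.7], [0.09, 2.69], [-2.92, 2.92]. Speed limits (rad/s): [1.89, 1.89, 2.39, 3.01, 3.01, 3.01].

INTERFACE

Orientations are given as [roll, pitch, yaw] about the fixed x, y, z axes, in that order (R = Rz(yaw) Ry(pitch) Rx(roll)).
In Python, from workcell import * gives the robot as it stands. The module is installed in compiled form; this text tells all that it offers.
- The arm moves only by the shell command python3 -m handwheel 'ROWS'. ROWS is JSON, a list of rows, each an object of numbers: "gripper": the gripper command: -1 is fully open, 1 is shut, values between are in proportion; "dx", "dy", "dz": the shift along the tool's x, y, z in units of 20 cm (1.0 is 20 cm); "twist": the turn about the tool's z in units of 180 degrees (1.0 is 180 degrees). A call has 1 to 20 rows; each row is the pose to reach, as a shift and turn from the pose commanded when the call began, along the tool's axes at that moment, turning the shorter way round; what a row does not reach only later rows make up. A row lasts 1/8 s, in which the tool goes at most 62.5 mm and 10.7 degrees, less where a joint would pass 70% of its speed; a pose out of reach is approached as far as the arm can. A call with a number of a shift or a turn outside -1 to 1 is refused whole. A call with a gripper value outside its range is refused whole. The fingers move at their own pace and stop on an object; the grip force is fixed at half the most. Time passes only in rows, so rows that repeat a pose let the fingers close. It gives the time, the measured TCP pose, the force, the opening and the grip force at its end, in the units of the state.
- get_state(): the state, without advancing time (a new reading comes with each control period).
- snapshot(name): name is "scene" or "top" or "wrist"; returns the picture (400x640x3 uint8, red, green, blue); there is no depth.
- calibration(name): a dict with "fovy" (degrees; the focal length in pixels is half the picture's height over the tangent of half this angle, whatever the lens; pixels are square), "cx", "cy" (the principal point, pixels), "extrinsics" (4x4, takes a point from world to camera coordinates). Camera axes: x right, y down, z forward; pixel columns grow to the right and rows downward; lengths in m; the calibration is good to about 2 mm. A picture is of the moment at which its call begins: read the wrist's pose just before it. calibration takes no time and is no camera call; for the wrist camera it gives the pose at the moment of the call.
- hand_in(): hands the job in; it is judged then, once.
Trained networks look in the newest picture that a camera, given by its name, has taken for a name from the list of things; names that differ only in an ending like _2 or _b are one class to them, and where a whole thing is asked for, a point or a joint stands for the part that bears it (a point fixed in the world has none). Each returns a list of dicts, best first, with "score" (0 to 1); they miss things now and then, are a little off and sometimes report something else, mostly with a low value. They report only what shows in the picture. A call takes as long as a camera call. They do not tell look-alikes from the thing itself.
- find_in(label, camera): "pixel" ([row, column] in pixels, amid what is visible of it).
- cut_out(label, camera): "pixels" (400x640 bool, what is visible of it) and "pixel" ([row, column] in pixels, amid what is visible of it).
The state is a dict: "t": time; "joint_positions": joint angles; "qvel": joint speeds; "joint_efforts": joint torques, N m; "tcp_pos": TCP position; "orientation": TCP orientation; "ft_force": force on the tool from outside, world axes, zero at the start; "torque": the same for the moment, N m; "width": opening from 0.0 (shut) to 1.0 (fully open); "grip_force": force on a finger pad.
Only numpy, scipy, OpenCV 4.12 (cv2) and the standard library are available. Lean on these libraries where they do the work, as an engineer would, in place of code of your own. Each camera call takes 0.05 s, during which the arm holds its last target. There are 200 camera calls.

## Working session

There is one attempt and no reset: what is moved stays moved. The work goes in short steps, Python scripts to look and compute and a shell command to move; the robot and the scene stay as the last step left them, time stands still between calls to the robot, and variables do not carry over. Pictures are saved under pics/ and viewed, at most 14 in all, crops included, and the job is handed in when it is done.

```bash
mkdir -p pics
python3 - <<'E'
from workcell import *
import cv2
print(get_state())
for n in ("scene","top"):
    im=snapshot(n); cv2.imwrite(f"pics/{n}0.png",im[:,:,::-1])
    c=calibration(n); print(n,c)
    for l in ("jar_large","jar_medium","jar_small","dropper_bottle","mark_1","end_plate"):
        print(l,[([round(float(v)) for v in d["pixel"]],round(d["score"],2)) for d in find_in(l,n)])
E
```

```text
{'t': 0.0, 'joint_positions': array([ 1.10540342e+00,  4.80813283e-01,  1.59684399e+00, -1.50565968e-05,
        1.06511308e+00, -4.66013845e-02]), 'qvel': array([ 0.00011115,  0.00110057, -0.00052512,  0.00099771, -0.00032326,
        0.00026532]), 'joint_efforts': array([ 1.96017136e-03, -9.50652409e+01, -4.30186737e+01, -1.85793315e-04,
        1.21692382e-02, -1.34688037e-05]), 'tcp_pos': array([0.26413375, 0.59347694, 0.23069557]), 'orientation': array([-3.14041562e+00, -4.17133495e-05,  2.72280841e+00]), 'ft_force': array([ 0.16765984, -0.71818026, -0.55539885]), 'torque': array([ 0.03606777, -0.03336232,  0.02344252]), 'grip_force': 0.0, 'width': 0.9949464883169862}
scene {'fovy': 55.9883215377407, 'cx': 315.3429708085927, 'cy': 205.5592709181201, 'extrinsics': array([[-0.98013484, -0.19798015, -0.01181362,  0.44567049],
       [-0.12859827,  0.67973586, -0.72209531,  0.15718939],
       [ 0.15099068, -0.70623156, -0.6916927 ,  1.10383257],
       [ 0.        ,  0.        ,  0.        ,  1.        ]])}
jar_large [([226, 300], 0.44)]
jar_medium []
jar_small [([148, 313], 0.66), ([175, 328], 0.58)]
dropper_bottle [([156, 332], 0.62)]
mark_1 [([242, 251], 0.63), ([207, 264], 0.51), ([226, 256], 0.48)]
end_plate [([181, 274], 0.7), ([194, 272], 0.65)]
top {'fovy': 44.429880609988125, 'cx': 321.19868363577194, 'cy': 200.43389140726376, 'extrinsics': array([[-0.01296204, -0.99982464,  0.01351556, -0.09303542],
       [-0.98841483,  0.01076758, -0.15139416,  0.4732712 ],
       [ 0.15122208, -0.01532136, -0.98838107,  1.21587266],
       [ 0.        ,  0.        ,  0.        ,  1.        ]])}
jar_large [([191, 272], 0.69)]
jar_medium [([194, 310], 0.67)]
jar_small [([202, 383], 0.84), ([172, 455], 0.73), ([295, 405], 0.62)]
dropper_bottle [([201, 435], 0.44)]
mark_1 [([143, 341], 0.92), ([142, 282], 0.85), ([139, 313], 0.82), ([139, 257], 0.67)]
end_plate [([141, 358], 0.69)]
```

View pics/top0.png

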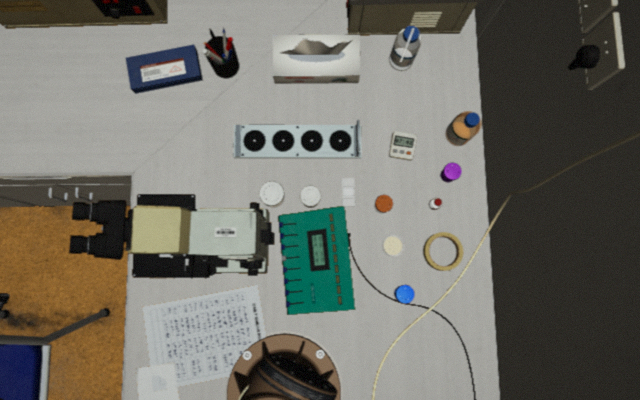

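View pics/scene0.png

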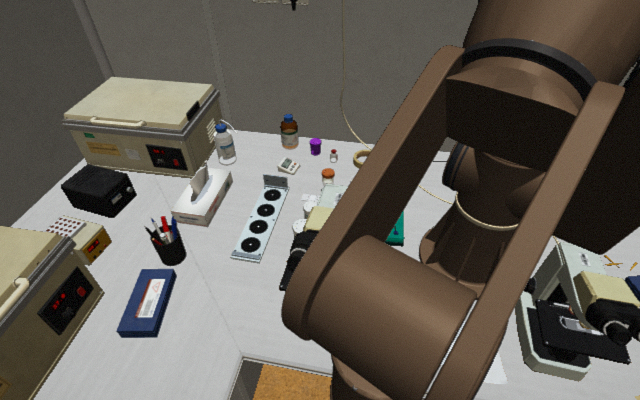

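The top view shows the rail at rows 125–157. Its end plate is at column 358, the -y end next to mark_1. The white lids are at (193,272) for the large jar and (196,311) for the medium one. The orange jar is at (203,383) and the dropper at (203,435). The blue and purple jars and the cream item at (245,393) are decoys. Next I'll measure.

```bash
cat > h.py <<'E'
from workcell import *
import numpy as np, cv2
def ray(cal,p,z):
    f=200/np.tan(np.radians(cal["fovy"])/2); E=cal["extrinsics"]; R,t=E[:3,:3],E[:3,3]
    d=R.T@np.array([(p[1]-cal["cx"])/f,(p[0]-cal["cy"])/f,1]); o=-R.T@t
    return o+d*(z-o[2])/d[2]
def proj(cal,P):
    f=200/np.tan(np.radians(cal["fovy"])/2); E=cal["extrinsics"]; c=E[:3,:3]@P+E[:3,3]
    return np.array([cal["cy"]+f*c[1]/c[2],cal["cx"]+f*c[0]/c[2]])
E
python3 - <<'E'
from h import *
im=snapshot("top"); c=calibration("top")
H=dict(jar_large=.072,jar_medium=.062,jar_small=.056,dropper_bottle=.05,mark_1=.012,end_plate=.062)
for l,z in H.items():
    for d in cut_out(l,"top"):
        m=d["pixels"]; r,q=np.nonzero(m)
        (u,v),rad=cv2.minEnclosingCircle(np.c_[q,r].astype(np.float32))
        print(l,round(d["score"],2),"cen",(r.mean().round(1),q.mean().round(1)),"mec",round(v,1),round(u,1),round(rad,1),"world",ray(c,(r.mean(),q.mean()),z)[:2].round(4),ray(c,(v,u),z)[:2].round(4))
cv2.imwrite("pics/crop1.png",cv2.resize(im[115:265,225:475,::-1],None,fx=3.2,fy=3.2,interpolation=cv2.INTER_CUBIC))
print(proj(c,np.array([.264,.594,.23])))
w=snapshot("wrist"); cv2.imwrite("pics/w0.png",w[:,:,::-1]); print(calibration("wrist"))
E
```

```text
jar_large 0.69 cen (np.float64(194.2), np.float64(271.9)) mec 194.5 272.0 14.0 world [0.4836 0.0241] [0.483 0.024]
jar_medium 0.6 cen (np.float64(195.9), np.float64(310.4)) mec 196.0 310.5 11.3 world [ 0.48   -0.0715] [ 0.4798 -0.0716]
jar_small 0.71 cen (np.float64(204.3), np.float64(382.7)) mec 204.1 382.3 9.2 world [ 0.4576 -0.2532] [ 0.458  -0.2522]
jar_small 0.66 cen (np.float64(293.2), np.float64(404.4)) mec 293.1 404.3 9.8 world [ 0.2368 -0.2995] [ 0.2371 -0.2991]
jar_small 0.64 cen (np.float64(172.1), np.float64(451.0)) mec 172.6 450.9 11.3 world [ 0.5385 -0.4303] [ 0.5374 -0.4298]
mark_1 0.79 cen (np.float64(140.5), np.float64(340.0)) mec 140.6 339.8 11.3 world [ 0.6366 -0.1512] [ 0.6365 -0.1507]
mark_1 0.75 cen (np.float64(140.2), np.float64(311.1)) mec 140.1 311.1 11.0 world [ 0.6382 -0.0744] [ 0.6383 -0.0744]
mark_1 0.71 cen (np.float64(140.3), np.float64(254.5)) mec 140.3 254.5 11.0 world [0.6392 0.0759] [0.6393 0.0758]
mark_1 0.61 cen (np.float64(140.3), np.float64(283.2)) mec 140.5 283.0 12.1 world [ 6.385e-01 -2.000e-04] [6.38e-01 2.00e-04]
end_plate 0.65 cen (np.float64(138.1), np.float64(356.6)) mec 139.0 357.5 17.0 world [ 0.6286 -0.1909] [ 0.6261 -0.1932]
[288.78476209  -8.96456031]
{'fovy': 59.43400602801985, 'cx': 322.0458158405453, 'cy': 195.9520836912251, 'extrinsics': array([[ 0.40775835,  0.91308931, -0.00101881, -0.64975006],
       [ 0.87372571, -0.38985518,  0.29088884, -0.03755252],
       [ 0.26521031, -0.11950251, -0.95675631,  0.37989627],
       [ 0.        ,  0.        ,  0.        ,  1.        ]])}
```

View pics/crop1.png

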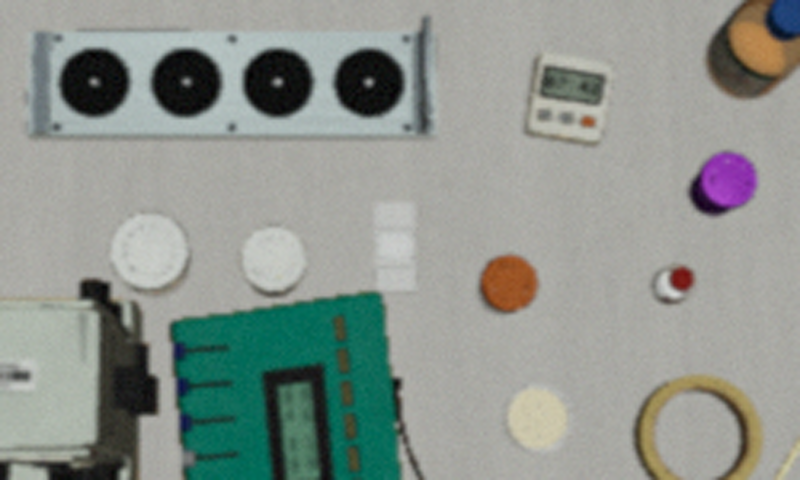

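The crop confirms all of that: the discs are near x 0.638, the end plate is on the right (-y), and the dropper's red cap is at crop (681,278). I'll lift the arm and move it over the microscope for a closer wrist view.

```bash
cat >> h.py <<'E'
def go(x,y,z,yaw=None,frm=None):
    """units from the present (or given) pose x,y,z,yaw"""
    s=get_state(); p,ps=(np.array(s["tcp_pos"]),s["orientation"][2]) if frm is None else (np.array(frm[:3]),frm[3])
    d=np.array([x,y,z])-p; c,si=np.cos(ps),np.sin(ps)
    tw=0 if yaw is None else -((yaw-ps+np.pi)%(2*np.pi)-np.pi)/np.pi
    return np.round([(d[0]*c+d[1]*si)/.2,(d[0]*si-d[1]*c)/.2,-d[2]/.2,tw],4)
E
python3 -m handwheel '[{"gripper":-1,"dz":-0.5},{"gripper":-1,"dz":-1},{"gripper":-1,"dz":-1},{"gripper":-1,"dz":-1},{"gripper":-1,"dx":-0.5,"dy":-0.1,"dz":-1,"twist":0.18},{"gripper":-1,"dx":-0.97,"dy":-0.22,"dz":-1,"twist":0.3667},{"gripper":-1,"dx":-0.97,"dy":-0.22,"dz":-1,"twist":0.3667},{"gripper":-1,"dx":-0.97,"dy":-0.22,"dz":-1,"twist":0.3667},{"gripper":-1,"dx":-0.97,"dy":-0.22,"dz":-1,"twist":0.3667},{"gripper":-1,"dx":-0.97,"dy":-0.22,"dz":-1,"twist":0.3667},{"gripper":-1,"dx":-0.97,"dy":-0.22,"dz":-1,"twist":0.3667}]'
python3 -c "
from h import *
print(get_state()); print(go(.6,.28,.43,np.pi/2))"
```

```text
{'t': 1.1, 'joint_positions': array([ 1.10541476e+00,  4.80204238e-01,  1.59628129e+00, -4.06497945e-05,
        1.06509280e+00, -4.66238248e-02]), 'qvel': array([ 0.00131639, -0.00014355,  0.00057059,  0.0002906 ,  0.00041314,
        0.00017875]), 'joint_efforts': array([ 3.05708254e-04, -9.50505424e+01, -4.30650580e+01,  2.28722724e-04,
        1.12936006e-03, -5.81400400e-05]), 'tcp_pos': array([0.26431714, 0.59383997, 0.23130079]), 'orientation': array([3.14158000e+00, 3.61913625e-05, 2.72285460e+00]), 'ft_force': array([ 0.25045567, -0.3233997 ,  0.4325912 ]), 'torque': array([ 0.02550597,  0.01016212, -0.04840599]), 'grip_force': 0.0, 'width': 1.0004535601634617}
[-2.1715 -0.7512 -0.9935  0.3667]$[0]: bad value
```

```bash
python3 -m handwheel '[{"gripper":-1.0,"dx":0.0,"dy":0.0,"dz":-0.5,"twist":0.0},{"gripper":-1,"dx":0,"dy":0,"dz":-1,"twist":0},{"gripper":-1,"dx":0,"dy":0,"dz":-1,"twist":0},{"gripper":-1,"dx":0,"dy":0,"dz":-1,"twist":0},{"gripper":-1,"dx":-0.5,"dy":-0.1,"dz":-1,"twist":0.1},{"gripper":-1,"dx":-0.97,"dy":-0.22,"dz":-1,"twist":0.3667},{"gripper":-1,"dx":-0.97,"dy":-0.22,"dz":-1,"twist":0.3667},{"gripper":-1,"dx":-0.97,"dy":-0.22,"dz":-1,"twist":0.3667},{"gripper":-1,"dx":-0.97,"dy":-0.22,"dz":-1,"twist":0.3667},{"gripper":-1,"dx":-0.97,"dy":-0.22,"dz":-1,"twist":0.3667},{"gripper":-1,"dx":-0.97,"dy":-0.22,"dz":-1,"twist":0.3667}]'
python3 -c "
from h import *
print(get_state()['joint_positions']); print(go(.58,.28,.43,np.pi/2))"
```

```text
t: 2.48
tcp_pos: [0.4236, 0.4745, 0.4305]
orientation: [-3.141, 0.001, 1.57]
ft_force: [0.1, 0.1, -0.4]
width: 1.007
grip_force: 0.0
[ 7.94424832e-01  3.35503782e-01  1.34033213e+00 -1.15883381e-05
  1.46681400e+00  7.94989709e-01]
[-9.722e-01  7.826e-01  2.600e-03 -2.000e-04]
```

```bash
python3 -m handwheel '[{"gripper":-1,"dx":-0.3,"dy":0.25,"dz":0,"twist":0},{"gripper":-1,"dx":-0.6,"dy":0.5,"dz":0,"twist":0},{"gripper":-1,"dx":-0.97,"dy":0.78,"dz":0,"twist":0},{"gripper":-1,"dx":-0.97,"dy":0.78,"dz":0,"twist":0},{"gripper":-1,"dx":-0.97,"dy":0.78,"dz":0,"twist":0}]'
python3 -m handwheel '[{"gripper":-1,"dx":-0.3,"dy":0,"dz":0,"twist":0},{"gripper":-1,"dx":-0.6,"dy":0,"dz":0,"twist":0},{"gripper":-1,"dx":-1,"dy":0,"dz":0,"twist":0},{"gripper":-1,"dx":-1,"dy":0,"dz":0,"twist":0}]'
python3 -m handwheel '[{"gripper":-1,"dx":-0.3,"dy":-0.1,"dz":0,"twist":0},{"gripper":-1,"dx":-0.6,"dy":-0.2,"dz":0,"twist":0},{"gripper":-1,"dx":-1,"dy":-0.3,"dz":0,"twist":0},{"gripper":-1,"dx":-1,"dy":-0.3,"dz":0,"twist":0},{"gripper":-1,"dx":-1,"dy":-0.3,"dz":0,"twist":0}]'
python3 - <<'E'
from h import *
print(get_state()["tcp_pos"],get_state()["joint_positions"])
c=calibration("wrist");w=snapshot("wrist"); cv2.imwrite("pics/w1.png",w[:,:,::-1]); print(c)
E
```

```text
t: 3.1
tcp_pos: [0.5818, 0.2771, 0.4304]
orientation: [-3.141, 0.001, 1.57]
ft_force: [-0.3, 0.3, 0.0]
width: 1.0
grip_force: 0.0
t: 3.6
tcp_pos: [0.5792, 0.0783, 0.4312]
orientation: [-3.141, 0.0, 1.572]
ft_force: [0.3, 0.0, -0.3]
width: 0.999
grip_force: 0.0
t: 4.22
tcp_pos: [0.5195, -0.1197, 0.4311]
orientation: [-3.141, -0.0, 1.571]
ft_force: [-0.1, -0.2, 0.9]
width: 1.002
grip_force: 0.0
[ 0.51948079 -0.11965551  0.4311443 ] [-2.83416627e-01  1.65390256e-01  1.56662422e+00  2.30129231e-04
  1.40976532e+00 -2.84049548e-01]
{'fovy': 59.43400602801985, 'cx': 322.0458158405453, 'cy': 195.9520836912251, 'extrinsics': array([[ 9.99999709e-01, -6.41946056e-04, -4.12620282e-04,
        -5.19646981e-01],
       [-4.93811731e-04, -9.56582530e-01,  2.91461181e-01,
        -2.10450064e-01],
       [-5.81807709e-04, -2.91460893e-01, -9.56582568e-01,
         5.35759785e-01],
       [ 0.00000000e+00,  0.00000000e+00,  0.00000000e+00,
         1.00000000e+00]])}
```

View pics/w1.png

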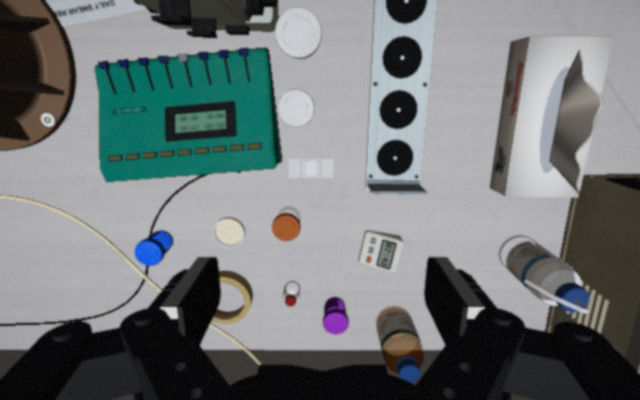

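The wrist view shows the lids at about (33,298), (107,296) and (228,287), and the dropper's red cap at (299,290). I'll refine each one by segmentation.

```bash
cat >> h.py <<'E'
def blob(m,near):
    n,l,s,cen=cv2.connectedComponentsWithStats(m.astype(np.uint8))
    k=[i for i in range(1,n) if 15<s[i,4]<5000]
    i=min(k,key=lambda i:np.hypot(*(cen[i]-near[::-1])))
    cnt=max(cv2.findContours((l==i).astype(np.uint8),cv2.RETR_EXTERNAL,cv2.CHAIN_APPROX_NONE)[0],key=len)
    (u,v),ax,_=cv2.fitEllipse(cv2.convexHull(cnt)) 
    return (v,u),np.round(ax,1),s[i,4]
E
python3 - <<'E'
from h import *
for n,P in (("wrist",dict(large=(33,298,.071),medium=(107,296,.061),small=(228,287,.055),drop=(300,290,.05),m4=(4,407,.012),m3=(57,402,.012),m2=(109,398,.012),m1=(157,395,.012))),
            ("top",dict(large=(193,272,.071),medium=(195,310,.061),small=(203,383.5,.055),drop=(201,437,.05),m4=(140,254,.012),m3=(140,283,.012),m2=(140,311,.012),m1=(140,340,.012)))):
    c=calibration(n); im=snapshot(n); hsv=cv2.cvtColor(im,cv2.COLOR_RGB2HSV); H,S,V=[hsv[:,:,i].astype(int) for i in range(3)]
    for k,(r,q,z) in P.items():
        if k in("large","medium"):
            p=V[int(r)-2:int(r)+3,int(q)-2:int(q)+3].mean(); bg=170; m=V>(p*.5+0.5*np.median(V[int(r)-30 if r>30 else 0:int(r)+30,int(q)-30:int(q)+30])) 
        elif k in("small","drop"): m=((H<14)|(H>172))&(S>130)&(V>60)
        else: m=V<70
        try:
            p,ax,a=blob(m,np.array([r,q])); print(n,k,np.round(p,1),ax,a,ray(c,p,z)[:2].round(4))
        except Exception as e: print(n,k,e)
E
```

```text
wrist large [ 32.9 297.4] [43.3 47.6] 1619 [0.4876 0.0263]
wrist medium [108.5 295.3] [34.  35.1] 939 [ 0.4819 -0.0707]
wrist small [227.4 285.5] [25.7 26.3] 542 [ 0.4618 -0.2547]
wrist drop [300.7 289.7] [8.9 9.2] 69 [ 0.4643 -0.3922]
wrist m4 [  1.5 405.5] [38.8 43.5] 726 [0.6395 0.0758]
wrist m3 [ 57.7 401.5] [36.8 40.4] 1163 [0.6388 0.0007]
wrist m2 [109.9 397.8] [35.  37.3] 1018 [ 0.638  -0.0753]
wrist m1 [157.9 394.3] [32.9 35.1] 897 [ 0.6371 -0.151 ]
top large [200.6 220.5] [23.3 33.2] 480 [0.4692 0.1515]
top medium [194.  310.3] [16.6 20.6] 261 [ 0.4849 -0.071 ]
top small [204.6 389.1] [ 4.3 11. ] 33 [ 0.4569 -0.2695]
top drop [201.5 437.5] [5.8 5.8] 32 [ 0.4641 -0.3936]
top m4 [140.4 311.4] [19.8 20. ] 312 [ 0.6376 -0.075 ]
top m3 [140.4 311.4] [19.8 20. ] 312 [ 0.6376 -0.075 ]
top m2 [140.4 311.4] [19.8 20. ] 312 [ 0.6376 -0.075 ]
top m1 [144.6 336.9] [41.9 57.5] 511 [ 0.6254 -0.1428]
```

```bash
python3 -m handwheel '[{"gripper":-0.2,"dx":-0.3,"dy":-0.1,"dz":0.3,"twist":0},{"gripper":-0.2,"dx":-0.65,"dy":-0.2,"dz":0.65,"twist":0},{"gripper":-0.2,"dx":-1,"dy":-0.2775,"dz":1,"twist":0},{"gripper":-0.2,"dx":-1,"dy":-0.2775,"dz":1,"twist":0},{"gripper":-0.2,"dx":-1,"dy":-0.2775,"dz":1,"twist":0},{"gripper":-0.2,"dx":-1,"dy":-0.2775,"dz":1,"twist":0}]'
python3 -m handwheel '[{"gripper":-0.2,"dx":-0.365,"dy":0,"dz":0.3,"twist":0},{"gripper":-0.2,"dx":-0.365,"dy":0,"dz":0.6,"twist":0},{"gripper":-0.2,"dx":-0.365,"dy":0,"dz":0.6,"twist":0},{"gripper":-0.2,"dx":-0.365,"dy":0,"dz":0.6,"twist":0}]'
python3 - <<'E'
from h import *
print(get_state()["joint_positions"])
c=calibration("wrist");w=snapshot("wrist"); cv2.imwrite("pics/w2.png",w[:,:,::-1])
hsv=cv2.cvtColor(w,cv2.COLOR_RGB2HSV); H,S,V=[hsv[:,:,i].astype(int) for i in range(3)]
p,ax,a=blob(((H<14)|(H>172))&(S>130)&(V>60),proj(c,np.array([.464,-.3925,.05])))
print(p,ax,ray(c,p,.05)); print(go(.464,-.3925,.006,np.pi/2))
E
```

```text
t: 5.12
tcp_pos: [0.4635, -0.3189, 0.229]
orientation: [-3.139, -0.002, 1.571]
ft_force: [-0.4, 1.0, -0.1]
width: 0.601
grip_force: 0.0
t: 5.62
tcp_pos: [0.4645, -0.391, 0.1111]
orientation: [-3.14, -0.001, 1.572]
ft_force: [0.0, -0.4, 0.7]
width: 0.604
grip_force: 0.0
[-7.49691123e-01  5.62176195e-01  1.80187573e+00  2.69256960e-04
  7.79469305e-01 -7.50897632e-01]
(218.49725341796875, 321.7106628417969) [28.9 29.6] [ 0.46449512 -0.39337361  0.05      ]
[-5.300e-03 -5.400e-03  5.322e-01  3.000e-04]
```

View pics/w2.png

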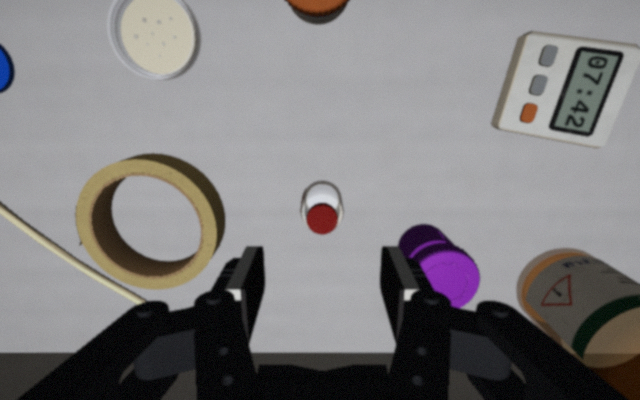

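The dropper's cap is centred between the fingers at (218,322). The purple jar and the tape are clear of both fingers. I'll go down and grip.

```bash
python3 -m handwheel '[{"gripper":-0.2,"dx":-0.008,"dy":-0.003,"dz":0.2,"twist":0},{"gripper":-0.2,"dx":-0.008,"dy":-0.003,"dz":0.4,"twist":0},{"gripper":-0.2,"dx":-0.008,"dy":-0.003,"dz":0.52,"twist":0},{"gripper":-0.2,"dx":-0.008,"dy":-0.003,"dz":0.525,"twist":0},{"gripper":-0.2,"dx":-0.008,"dy":-0.003,"dz":0.525,"twist":0},{"gripper":1,"dx":-0.008,"dy":-0.003,"dz":0.525,"twist":0},{"gripper":1,"dx":-0.008,"dy":-0.003,"dz":0.525,"twist":0},{"gripper":1,"dx":-0.008,"dy":-0.003,"dz":0.525,"twist":0},{"gripper":1,"dx":-0.008,"dy":-0.003,"dz":0.525,"twist":0},{"gripper":1,"dx":-0.008,"dy":-0.003,"dz":0.525,"twist":0},{"gripper":1,"dx":-0.008,"dy":-0.003,"dz":0.525,"twist":0}]'
```

```text
t: 7.05
tcp_pos: [0.4644, -0.3945, 0.0081]
orientation: [3.14, 0.002, 1.571]
ft_force: [-0.6, 2.8, 14.0]
width: 0.324
grip_force: 58.0
```

```bash
python3 -m handwheel '[{"gripper":1,"dx":0,"dy":0,"dz":-0.1,"twist":0},{"gripper":1,"dx":0,"dy":0,"dz":-0.3,"twist":0},{"gripper":1,"dx":0,"dy":0,"dz":-0.6,"twist":0},{"gripper":1,"dx":0.1,"dy":0,"dz":-0.8,"twist":0},{"gripper":1,"dx":0.35,"dy":0.1,"dz":-0.8,"twist":0},{"gripper":1,"dx":0.65,"dy":0.25,"dz":-0.8,"twist":0},{"gripper":1,"dx":1,"dy":0.4,"dz":-0.8,"twist":0}]'
python3 -m handwheel '[{"gripper":1,"dx":0.3,"dy":0.15,"dz":0,"twist":0},{"gripper":1,"dx":0.6,"dy":0.3,"dz":0,"twist":0},{"gripper":1,"dx":1,"dy":0.45,"dz":0,"twist":0},{"gripper":1,"dx":1,"dy":0.45,"dz":0,"twist":0},{"gripper":1,"dx":1,"dy":0.45,"dz":0,"twist":0}]'
python3 -c "
from h import *
s=get_state();print(s['joint_positions'],s['width']);print(go(.639,.076,.02,np.pi/2))"
```

```text
t: 7.92
tcp_pos: [0.5371, -0.2093, 0.1682]
orientation: [3.14, 0.001, 1.57]
ft_force: [1.0, -0.2, -0.1]
width: 0.325
grip_force: 59.1
t: 8.55
tcp_pos: [0.627, -0.0083, 0.1677]
orientation: [3.14, -0.0, 1.574]
ft_force: [0.3, -0.3, -0.1]
width: 0.326
grip_force: 59.1
[-6.16398468e-02  5.14326002e-01  1.71454778e+00  2.53309525e-04
  9.11219463e-01 -6.48372169e-02] 0.32572887186982435
[0.4211 0.0611 0.7387 0.001 ]
```

```bash
python3 -m handwheel '[{"gripper":1,"dx":0.2,"dy":0.03,"dz":0,"twist":0},{"gripper":1,"dx":0.42,"dy":0.06,"dz":0.1,"twist":0},{"gripper":1,"dx":0.42,"dy":0.06,"dz":0.4,"twist":0},{"gripper":1,"dx":0.42,"dy":0.06,"dz":0.6,"twist":0},{"gripper":1,"dx":0.42,"dy":0.06,"dz":0.6,"twist":0},{"gripper":1,"dx":0.42,"dy":0.06,"dz":0.6,"twist":0}]'
python3 - <<'E'
from h import *
s=get_state();print(s['tcp_pos']);print(go(.639,.076,.0195,np.pi/2))
c=calibration("wrist");w=snapshot("wrist"); cv2.imwrite("pics/w3.png",w[:,:,::-1])
for y in(-.075,.0005,.076): print(proj(c,np.array([.639,y,.012])))
E
```

```text
t: 9.3
tcp_pos: [0.6393, 0.0728, 0.0483]
orientation: [3.14, -0.0, 1.57]
ft_force: [0.7, 0.3, 0.4]
width: 0.325
grip_force: 59.2
[0.63933302 0.07277339 0.04832419]
[ 0.0161 -0.0017  0.1441 -0.0002]
[434.02657178 321.49985357]
[340.15488945 321.2027456 ]
[224.71542644 320.83737465]
```

View pics/w3.png

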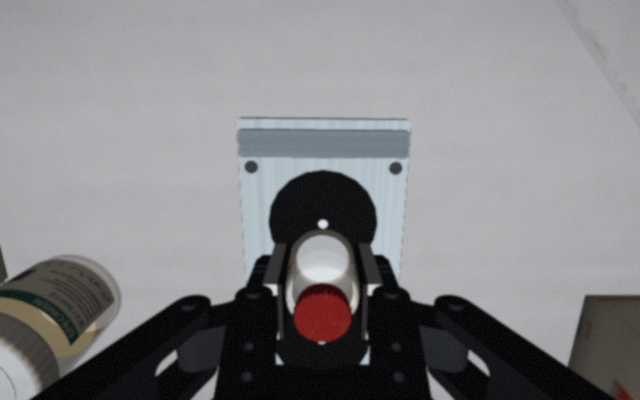

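The white dot of mark_4 is at (224,322), where it was predicted, and the bottle is upright between the pads. I'll set it down.

```bash
python3 -m handwheel '[{"gripper":1,"dx":0.012,"dy":0,"dz":0.05,"twist":0},{"gripper":1,"dx":0.012,"dy":0,"dz":0.1,"twist":0},{"gripper":1,"dx":0.012,"dy":0,"dz":0.135,"twist":0},{"gripper":1,"dx":0.012,"dy":0,"dz":0.145,"twist":0},{"gripper":1,"dx":0.012,"dy":0,"dz":0.145,"twist":0},{"gripper":1,"dx":0.012,"dy":0,"dz":0.145,"twist":0}]'
```

```text
t: 10.1
tcp_pos: [0.6385, 0.0759, 0.0184]
orientation: [3.141, -0.0, 1.571]
ft_force: [-7.4, 0.3, 24.5]
width: 0.325
grip_force: 62.3
```

```bash
python3 -m handwheel '[{"gripper":0.3,"dx":0,"dy":0,"dz":-0.005,"twist":0},{"gripper":0.1,"dx":0,"dy":0,"dz":-0.005,"twist":0},{"gripper":-0.2,"dx":0,"dy":0,"dz":-0.005,"twist":0},{"gripper":-0.2,"dx":0,"dy":0,"dz":-0.005,"twist":0},{"gripper":-0.2,"dx":0,"dy":0,"dz":-0.005,"twist":0},{"gripper":-0.2,"dx":0,"dy":0,"dz":-0.1,"twist":0},{"gripper":-0.2,"dx":0,"dy":0,"dz":-0.3,"twist":0},{"gripper":-0.2,"dx":0,"dy":0,"dz":-0.5,"twist":0},{"gripper":-0.4,"dx":-0.3,"dy":-0.2,"dz":-0.65,"twist":0},{"gripper":-0.6,"dx":-0.6,"dy":-0.35,"dz":-0.65,"twist":0},{"gripper":-0.6,"dx":-1,"dy":-0.5,"dz":-0.65,"twist":0},{"gripper":-0.6,"dx":-1,"dy":-0.5,"dz":-0.65,"twist":0}]'
python3 - <<'E'
from h import *
print(get_state()["joint_positions"],go(.4615,-.254,.1,np.pi/2))
c=calibration("wrist");w=snapshot("wrist");c2=calibration("top");t=snapshot("top")
cv2.imwrite("pics/d1.png",cv2.resize(np.hstack([w[:,:400],t[0:400,150:550]])[:,:,::-1],None,fx=1,fy=1))
E
```

```text
t: 11.6
tcp_pos: [0.5374, -0.1263, 0.149]
orientation: [3.14, 0.001, 1.57]
ft_force: [0.7, 0.2, -0.2]
width: 0.797
grip_force: 0.0
[-2.85649061e-01  4.44937823e-01  1.90490819e+00 -2.38365637e-04
  7.90134824e-01 -2.84608541e-01] [-6.388e-01 -3.789e-01  2.449e-01 -3.000e-04]
```

View pics/d1.png

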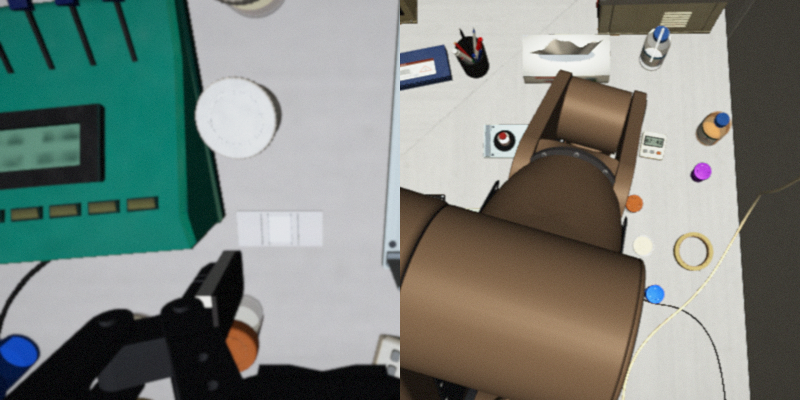

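The dropper bottle stands on mark_4 in the top view. Next is the small jar.

```bash
python3 -m handwheel '[{"gripper":-0.6,"dx":-0.3,"dy":-0.2,"dz":0.1,"twist":0},{"gripper":-0.6,"dx":-0.64,"dy":-0.38,"dz":0.2,"twist":0},{"gripper":-0.6,"dx":-0.64,"dy":-0.38,"dz":0.245,"twist":0},{"gripper":-0.6,"dx":-0.64,"dy":-0.38,"dz":0.245,"twist":0},{"gripper":-0.6,"dx":-0.64,"dy":-0.38,"dz":0.245,"twist":0}]'
python3 - <<'E'
from h import *
c=calibration("wrist");w=snapshot("wrist")
hsv=cv2.cvtColor(w,cv2.COLOR_RGB2HSV); H,S,V=[hsv[:,:,i].astype(int) for i in range(3)]
p,ax,a=blob((H<14)&(S>120)&(V>60),proj(c,np.array([.4615,-.254,.055]))); P=ray(c,p,.055)
print(get_state()["joint_positions"],p,ax,P); print(go(P[0],P[1],.026,np.pi/2))
# kinematics fit
from scipy.optimize import least_squares
D=np.array([(.4808,1.5966,np.hypot(.264,.594),.231),(.3355,1.3403,np.hypot(.4236,.4745),.4305),(.1654,1.5666,np.hypot(.5195,.1197),.4311),(.5622,1.8019,np.hypot(.4645,.391),.1111),(.5143,1.7145,np.hypot(.627,.0083),.1677),(.4449,1.9049,np.hypot(.5374,.1263),.149)])
def f(k,q2,q3):
    a1,zc,L2,L4,a3=k;s=q2+q3
    return a1+L2*np.sin(q2)+L4*np.sin(s)-a3*np.cos(s), zc+L2*np.cos(q2)+L4*np.cos(s)+a3*np.sin(s)
g=lambda k:np.concatenate([f(k,D[:,0],D[:,1])[0]-D[:,2],f(k,D[:,0],D[:,1])[1]-D[:,3]])
r=least_squares(g,[.15,.0,.6,.6,0]);print(r.x,abs(r.fun).max())
for x,y,z in((.487,.025,.039),(.487,.025,.25),(.482,-.071,.031)):
    q=least_squares(lambda q:np.array(f(r.x,*q))-[np.hypot(x,y),z],[.4,1.9]).x;print(x,y,z,q,"forearm below horizontal",np.degrees(q.sum()-np.pi/2),"q5",np.pi-q.sum())
E
```

```text
t: 12.32
tcp_pos: [0.463, -0.2518, 0.0991]
orientation: [3.141, 0.0, 1.571]
ft_force: [-0.4, 0.2, -0.2]
width: 0.8
grip_force: 0.0
[-5.55184984e-01  4.91113843e-01  1.99763755e+00  2.39557149e-04
  6.51740528e-01 -5.56083799e-01] (229.5860595703125, 319.1722106933594) [73.  76.7] [ 0.46168792 -0.25468604  0.055     ]
[-1.540e-02 -7.700e-03  3.656e-01  2.000e-04]
[ 0.00155272 -0.05271451  0.59399945  0.444667   -0.03115875] 0.000750611431357795
0.487 0.025 0.039 [0.55946628 2.11886501] forearm below horizontal 63.45707903523334 q5 0.46326136393180795
0.487 0.025 0.25 [0.23051817 1.93678632] forearm below horizontal 34.17740027483375 q5 0.9742881622270327
0.482 -0.071 0.031 [0.57447213 2.12311391] forearm below horizontal 64.56029476013038 q5 0.4440066171725787
```

```bash
python3 -m handwheel '[{"gripper":-0.6,"dx":-0.014,"dy":-0.006,"dz":0.1,"twist":0},{"gripper":-0.6,"dx":-0.014,"dy":-0.006,"dz":0.25,"twist":0},{"gripper":-0.6,"dx":-0.014,"dy":-0.006,"dz":0.36,"twist":0},{"gripper":-0.6,"dx":-0.014,"dy":-0.006,"dz":0.365,"twist":0},{"gripper":-0.6,"dx":-0.014,"dy":-0.006,"dz":0.365,"twist":0},{"gripper":1,"dx":-0.014,"dy":-0.006,"dz":0.365,"twist":0},{"gripper":1,"dx":-0.014,"dy":-0.006,"dz":0.365,"twist":0},{"gripper":1,"dx":-0.014,"dy":-0.006,"dz":0.365,"twist":0},{"gripper":1,"dx":-0.014,"dy":-0.006,"dz":0.365,"twist":0},{"gripper":1,"dx":-0.014,"dy":-0.006,"dz":0.365,"twist":0}]'
python3 -m handwheel '[{"gripper":1,"dx":0,"dy":0,"dz":-0.1,"twist":0},{"gripper":1,"dx":0,"dy":0,"dz":-0.3,"twist":0},{"gripper":1,"dx":0,"dy":0,"dz":-0.6,"twist":0},{"gripper":1,"dx":0.2,"dy":0.1,"dz":-0.7,"twist":0},{"gripper":1,"dx":0.45,"dy":0.25,"dz":-0.7,"twist":0},{"gripper":1,"dx":0.7,"dy":0.4,"dz":-0.7,"twist":0},{"gripper":1,"dx":1,"dy":0.6,"dz":-0.7,"twist":0},{"gripper":1,"dx":1,"dy":0.6,"dz":-0.7,"twist":0},{"gripper":1,"dx":1,"dy":0.6,"dz":-0.7,"twist":0}]'
python3 -c "
from h import *
s=get_state();print(s['tcp_pos']);print(go(.6385,0,.075,np.pi/2))"
```

```text
t: 13.62
tcp_pos: [0.4618, -0.2553, 0.0266]
orientation: [3.14, 0.001, 1.571]
ft_force: [-1.4, 2.6, 12.9]
width: 0.521
grip_force: 59.1
t: 14.75
tcp_pos: [0.5811, -0.0545, 0.1656]
orientation: [3.141, 0.0, 1.572]
ft_force: [1.0, -0.0, -1.1]
width: 0.519
grip_force: 61.2
[ 0.58109985 -0.05451434  0.16559175]
[0.2721 0.2874 0.453  0.0005]
```

```bash
python3 -m handwheel '[{"gripper":1,"dx":0.15,"dy":0.15,"dz":0,"twist":0},{"gripper":1,"dx":0.272,"dy":0.287,"dz":0.1,"twist":0},{"gripper":1,"dx":0.272,"dy":0.287,"dz":0.3,"twist":0},{"gripper":1,"dx":0.272,"dy":0.287,"dz":0.45,"twist":0},{"gripper":1,"dx":0.272,"dy":0.287,"dz":0.45,"twist":0},{"gripper":1,"dx":0.272,"dy":0.287,"dz":0.45,"twist":0}]'
python3 - <<'E'
from h import *
import time
print([get_state()["tcp_pos"].round(4) for _ in range(1)])
c=calibration("wrist");w=snapshot("wrist"); cv2.imwrite("pics/w4.png",w[:,:,::-1])
print([proj(c,np.array([.6385,y,.012])).round(1) for y in(-.075,0,.076)],proj(c,np.array([.639,.076,.062])).round(1)); print(go(.6385,0,.037,np.pi/2))
hsv=cv2.cvtColor(w,cv2.COLOR_RGB2HSV); H,S,V=[hsv[:,:,i].astype(int) for i in range(3)]
p,ax,a=blob(((H<14)|(H>172))&(S>130)&(V>60),proj(c,np.array([.639,.076,.062])));print(p,ax,ray(c,p,.062))
E
```

```text
t: 15.5
tcp_pos: [0.6388, -0.0017, 0.0766]
orientation: [3.141, 0.0, 1.57]
ft_force: [0.4, 0.2, 0.1]
width: 0.517
grip_force: 61.3
[array([ 0.6388, -0.0017,  0.0766])]
[array([313.3, 321.4]), array([210.3, 321. ]), array([ 82.6, 320.6])] [ 80.5 321.3]
[ 0.0074 -0.0036  0.1997 -0.0003]
(81.26781463623047, 320.7779541015625) [43.6 45.7] [0.6387653  0.07570899 0.062     ]
```

View pics/w4.png

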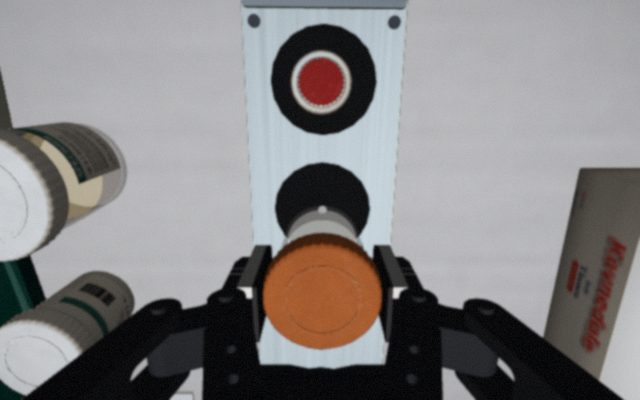

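The dropper bottle is centred on mark_4, and mark_3's dot is at (210,322) as predicted. I'll set the small jar down.

```bash
python3 -m handwheel '[{"gripper":1,"dx":0.007,"dy":-0.002,"dz":0.08,"twist":0},{"gripper":1,"dx":0.007,"dy":-0.002,"dz":0.15,"twist":0},{"gripper":1,"dx":0.007,"dy":-0.002,"dz":0.19,"twist":0},{"gripper":1,"dx":0.007,"dy":-0.002,"dz":0.197,"twist":0},{"gripper":1,"dx":0.007,"dy":-0.002,"dz":0.197,"twist":0},{"gripper":1,"dx":0.007,"dy":-0.002,"dz":0.197,"twist":0}]'
```

```text
t: 16.3
tcp_pos: [0.6376, 0.0009, 0.0363]
orientation: [-3.141, 0.0, 1.571]
ft_force: [-6.4, -0.4, 19.8]
width: 0.519
grip_force: 66.4
```

```bash
python3 -m handwheel '[{"gripper":-0.1,"dx":0,"dy":0,"dz":-0.005,"twist":0},{"gripper":-0.3,"dx":0,"dy":0,"dz":-0.005,"twist":0},{"gripper":-0.5,"dx":0,"dy":0,"dz":-0.005,"twist":0},{"gripper":-0.5,"dx":0,"dy":0,"dz":-0.005,"twist":0},{"gripper":-0.5,"dx":0,"dy":0,"dz":-0.1,"twist":0},{"gripper":-0.5,"dx":0,"dy":0,"dz":-0.3,"twist":0},{"gripper":-0.5,"dx":0,"dy":0,"dz":-0.5,"twist":0},{"gripper":-0.65,"dx":-0.2,"dy":-0.3,"dz":-0.7,"twist":0.1},{"gripper":-0.65,"dx":-0.355,"dy":-0.55,"dz":-0.7,"twist":0.3},{"gripper":-0.65,"dx":-0.355,"dy":-0.78,"dz":-0.7,"twist":0.5},{"gripper":-0.65,"dx":-0.355,"dy":-0.78,"dz":-0.7,"twist":0.5},{"gripper":-0.65,"dx":-0.355,"dy":-0.78,"dz":-0.7,"twist":0.5},{"gripper":-0.65,"dx":-0.355,"dy":-0.78,"dz":-0.7,"twist":0.5},{"gripper":-0.65,"dx":-0.355,"dy":-0.78,"dz":-0.7,"twist":0.5},{"gripper":-0.65,"dx":-0.355,"dy":-0.78,"dz":-0.7,"twist":0.5},{"gripper":-0.65,"dx":-0.355,"dy":-0.78,"dz":-0.7,"twist":0.5},{"gripper":-0.65,"dx":-0.355,"dy":-0.78,"dz":-0.7,"twist":0.5}]'
python3 - <<'E'
from h import *
c=calibration("wrist");w=snapshot("wrist"); cv2.imwrite("pics/w5.png",w[:,:,::-1])
print(c["extrinsics"].round(3))
for P in((.4825,-.071,.061),(.487,.025,.071)):
    r,q=proj(c,np.array(P)); print(r,q)
print(get_state()["joint_positions"],go(.4825,-.071,.031,0))
E
```

```text
t: 18.42
tcp_pos: [0.4823, -0.0702, 0.1769]
orientation: [3.141, -0.001, 0.001]
ft_force: [-0.4, -0.4, 0.3]
width: 0.824
grip_force: 0.0
[[-0.001 -1.     0.001 -0.07 ]
 [-0.957  0.001  0.29   0.44 ]
 [-0.29  -0.001 -0.957  0.467]
 [ 0.     0.     0.     1.   ]]
190.8506383610984 322.86035203338156
188.8576348354841 192.47517310492069
[-2.06787270e-01  3.26001612e-01  2.02017978e+00 -9.16418080e-06
  7.94337974e-01  1.36220323e+00] [9.000e-04 3.900e-03 7.287e-01 6.000e-04]
```

View pics/w5.png

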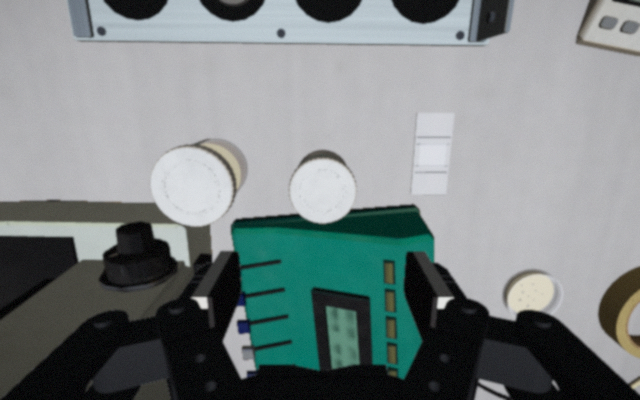

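The medium lid is at (188,323), about 1–2 mm further in +x than expected. The large lid is at (184,192). A microscope knob at (255,138) sits near the large jar, so I'll triangulate it before going there. First I'll grip the medium jar.

```bash
python3 -m handwheel '[{"gripper":-0.65,"dx":0.006,"dy":0.004,"dz":0.3,"twist":0},{"gripper":-0.65,"dx":0.006,"dy":0.004,"dz":0.5,"twist":0},{"gripper":-0.65,"dx":0.006,"dy":0.004,"dz":0.65,"twist":0},{"gripper":-0.65,"dx":0.006,"dy":0.004,"dz":0.725,"twist":0},{"gripper":-0.65,"dx":0.006,"dy":0.004,"dz":0.729,"twist":0},{"gripper":-0.65,"dx":0.006,"dy":0.004,"dz":0.729,"twist":0},{"gripper":1,"dx":0.006,"dy":0.004,"dz":0.729,"twist":0},{"gripper":1,"dx":0.006,"dy":0.004,"dz":0.729,"twist":0},{"gripper":1,"dx":0.006,"dy":0.004,"dz":0.729,"twist":0},{"gripper":1,"dx":0.006,"dy":0.004,"dz":0.729,"twist":0},{"gripper":1,"dx":0.006,"dy":0.004,"dz":0.729,"twist":0}]'
python3 - <<'E'
from h import *
# knob triangulation: wrist camera pose of w5
f=200/np.tan(np.radians(59.434)/2); R=np.array([[-.001,-1,.001],[-.957,.001,.29],[-.29,-.001,-.957]]); t=np.array([-.07,.44,.467])
o1=-R.T@t; ct=calibration("top")
for pw,pt in (((232,133),(204,254)),((265,140),(204,254)),((232,133),(236,267)),((265,140),(236,267)),((228,210),(208,268))):
    d1=R.T@np.array([(pw[1]-322.05)/f,(pw[0]-195.95)/f,1]); o2=-ct["extrinsics"][:3,:3].T@ct["extrinsics"][:3,3]; d2=ray(ct,pt,0)-o2
    A=np.c_[d1,-d2]; s=np.linalg.lstsq(A,o2-o1,rcond=None)[0]; print(pw,pt,(o1+s[0]*d1).round(3),(o2+s[1]*d2).round(3))
E
```

```text
t: 19.85
tcp_pos: [0.4841, -0.0711, 0.0314]
orientation: [3.141, -0.002, 0.0]
ft_force: [-1.1, 0.7, 14.4]
width: 0.601
grip_force: 59.6
(232, 133) (204, 254) [0.458 0.067 0.084] [0.458 0.067 0.084]
(265, 140) (204, 254) [0.445 0.051 0.11 ] [0.454 0.063 0.113]
(232, 133) (236, 267) [0.437 0.096 0.034] [0.384 0.041 0.025]
(265, 140) (236, 267) [0.416 0.082 0.055] [0.382 0.038 0.048]
(228, 210) (208, 268) [0.446 0.023 0.048] [0.452 0.036 0.05 ]
```

```bash
python3 -m handwheel '[{"gripper":1,"dx":0,"dy":0,"dz":-0.1,"twist":0},{"gripper":1,"dx":0,"dy":0,"dz":-0.3,"twist":0},{"gripper":1,"dx":0,"dy":0,"dz":-0.55,"twist":0},{"gripper":1,"dx":0.2,"dy":0,"dz":-0.65,"twist":-0.05},{"gripper":1,"dx":0.4,"dy":0.01,"dz":-0.65,"twist":-0.1},{"gripper":1,"dx":0.6,"dy":0.01,"dz":-0.65,"twist":-0.2},{"gripper":1,"dx":0.769,"dy":0.022,"dz":-0.65,"twist":-0.3},{"gripper":1,"dx":0.769,"dy":0.022,"dz":-0.65,"twist":-0.4},{"gripper":1,"dx":0.769,"dy":0.022,"dz":-0.5,"twist":-0.5},{"gripper":1,"dx":0.769,"dy":0.022,"dz":-0.4,"twist":-0.5},{"gripper":1,"dx":0.769,"dy":0.022,"dz":-0.25,"twist":-0.5},{"gripper":1,"dx":0.769,"dy":0.022,"dz":-0.25,"twist":-0.5},{"gripper":1,"dx":0.769,"dy":0.022,"dz":-0.25,"twist":-0.5},{"gripper":1,"dx":0.769,"dy":0.022,"dz":-0.25,"twist":-0.5},{"gripper":1,"dx":0.769,"dy":0.022,"dz":-0.25,"twist":-0.5}]'
python3 - <<'E'
from h import *
print(get_state()["tcp_pos"])
c=calibration("wrist");w=snapshot("wrist"); cv2.imwrite("pics/w6.png",w[:,:,::-1])
print([proj(c,np.array([.638,y,.012])).round(1) for y in(-.075,0,.076)],proj(c,np.array([.6385,0,.068])).round(1)); print(go(.638,-.0755,.042,np.pi/2))
hsv=cv2.cvtColor(w,cv2.COLOR_RGB2HSV); H,S,V=[hsv[:,:,i].astype(int) for i in range(3)]
p,ax,a=blob((H<14)&(S>120)&(V>60),proj(c,np.array([.639,0,.067])));print(p,ax,ray(c,p,.067))
E
```

```text
t: 21.72
tcp_pos: [0.6374, -0.0755, 0.0807]
orientation: [3.141, 0.0, 1.569]
ft_force: [1.4, -0.7, -0.9]
width: 0.598
grip_force: 62.6
[ 0.63739042 -0.07545097  0.08071163]
[array([210. , 322.5]), array([ 86.8, 322.1]), array([-68.7, 321.7])] [ 86.  323.4]
[-0.0002  0.0032  0.193  -0.0004]
(163.12448120117188, 595.0657348632812) [ 7.9 39.6] [ 0.76152871 -0.03372199  0.067     ]
```

View pics/w6.png

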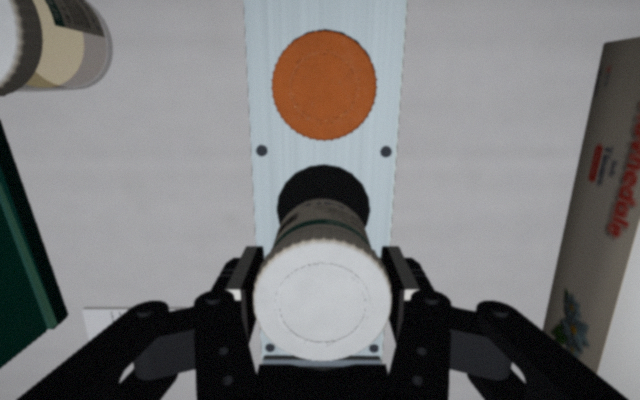

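The small jar is centred at (85,324), where it was predicted. I'll set the medium jar down.

```bash
python3 -m handwheel '[{"gripper":1,"dx":0,"dy":0.002,"dz":0.08,"twist":0},{"gripper":1,"dx":0,"dy":0.002,"dz":0.15,"twist":0},{"gripper":1,"dx":0,"dy":0.002,"dz":0.183,"twist":0},{"gripper":1,"dx":0,"dy":0.002,"dz":0.192,"twist":0},{"gripper":1,"dx":0,"dy":0.002,"dz":0.192,"twist":0},{"gripper":1,"dx":0,"dy":0.002,"dz":0.192,"twist":0}]'
```

```text
t: 22.52
tcp_pos: [0.6374, -0.0754, 0.0422]
orientation: [-3.142, 0.0, 1.571]
ft_force: [-6.3, 1.3, 19.2]
width: 0.601
grip_force: 66.6
```

```bash
python3 -m handwheel '[{"gripper":-0.2,"dx":0,"dy":0,"dz":-0.005,"twist":0},{"gripper":-0.5,"dx":0,"dy":0,"dz":-0.005,"twist":0},{"gripper":-0.7,"dx":0,"dy":0,"dz":-0.005,"twist":0},{"gripper":-0.7,"dx":0,"dy":0,"dz":-0.005,"twist":0},{"gripper":-0.7,"dx":0,"dy":0,"dz":-0.1,"twist":0},{"gripper":-0.7,"dx":0,"dy":0,"dz":-0.3,"twist":0},{"gripper":-0.7,"dx":0,"dy":0,"dz":-0.5,"twist":0},{"gripper":-0.8,"dx":0.1,"dy":-0.1,"dz":-0.75,"twist":0.1},{"gripper":-0.8,"dx":0.2,"dy":-0.3,"dz":-0.75,"twist":0.2},{"gripper":-0.8,"dx":0.3,"dy":-0.4,"dz":-0.75,"twist":0.3},{"gripper":-0.8,"dx":0.4,"dy":-0.5,"dz":-0.75,"twist":0.4},{"gripper":-0.8,"dx":0.5,"dy":-0.6,"dz":-0.75,"twist":0.5},{"gripper":-0.8,"dx":0.5,"dy":-0.735,"dz":-0.75,"twist":0.5},{"gripper":-0.8,"dx":0.5,"dy":-0.735,"dz":-0.75,"twist":0.5},{"gripper":-0.8,"dx":0.5,"dy":-0.735,"dz":-0.75,"twist":0.5},{"gripper":-0.8,"dx":0.5,"dy":-0.735,"dz":-0.75,"twist":0.5},{"gripper":-0.8,"dx":0.5,"dy":-0.735,"dz":-0.75,"twist":0.5}]'
python3 - <<'E'
from h import *
c=calibration("wrist");w=snapshot("wrist"); cv2.imwrite("pics/w7.png",w[:,:,::-1])
r,q=proj(c,np.array((.49,.025,.071))); print(r,q)
g=cv2.medianBlur(cv2.cvtColor(w,cv2.COLOR_RGB2GRAY),5)
C=cv2.HoughCircles(g[int(r)-80:int(r)+80,int(q)-90:int(q)+90],cv2.HOUGH_GRADIENT,1,30,param1=80,param2=20,minRadius=30,maxRadius=55)
for u,v,R in C[0][:3]:
    p=(v+int(r)-80,u+int(q)-90); print(np.round(p,1),R,ray(c,p,.071)[:2].round(4))
print(get_state()["joint_positions"],go(.49,.025,.039,0))
E
```

```text
t: 24.65
tcp_pos: [0.4907, 0.0246, 0.1927]
orientation: [-3.142, -0.001, 0.001]
ft_force: [0.8, -0.7, -0.7]
width: 0.899
grip_force: 0.0
189.88985184082043 321.4127675107979
[192.5 320.5] 37.7 [0.4879 0.0257]
[-1.16196385e-02  3.08704537e-01  1.99573679e+00 -2.03342699e-05
  8.36093002e-01  1.55740928e+00] [-3.400e-03 -2.000e-03  7.678e-01  6.000e-04]
```

View pics/w7.png

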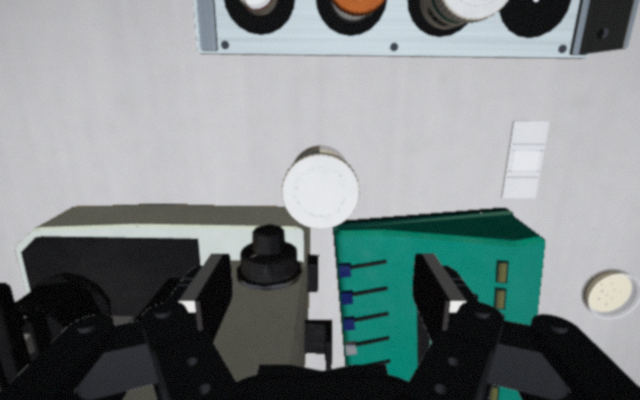

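The large lid is at (190,321), centred between the fingers. The knob at (232,268) triangulates to about z 0.09 and x ≤ 0.46, which is clear of the fingers and below the gripper body. I'll descend in two stages and check the force.

```bash
python3 -m handwheel '[{"gripper":-0.8,"dx":-0.005,"dy":-0.002,"dz":0.2,"twist":0},{"gripper":-0.8,"dx":-0.005,"dy":-0.002,"dz":0.4,"twist":0},{"gripper":-0.8,"dx":-0.005,"dy":-0.002,"dz":0.5,"twist":0},{"gripper":-0.8,"dx":-0.005,"dy":-0.002,"dz":0.6,"twist":0},{"gripper":-0.8,"dx":-0.005,"dy":-0.002,"dz":0.6,"twist":0}]'
python3 - <<'E'
from h import *
w=snapshot("wrist"); s=snapshot("scene"); cv2.imwrite("pics/w8.png",np.hstack([w[:,100:500],s[100:300,200:400].repeat(2,0).repeat(2,1)])[:,:,::-1])
E
```

```text
t: 25.32
tcp_pos: [0.4888, 0.025, 0.071]
orientation: [-3.142, 0.002, 0.001]
ft_force: [-0.7, 0.8, -0.0]
width: 0.901
grip_force: 0.0
```

View pics/w8.png

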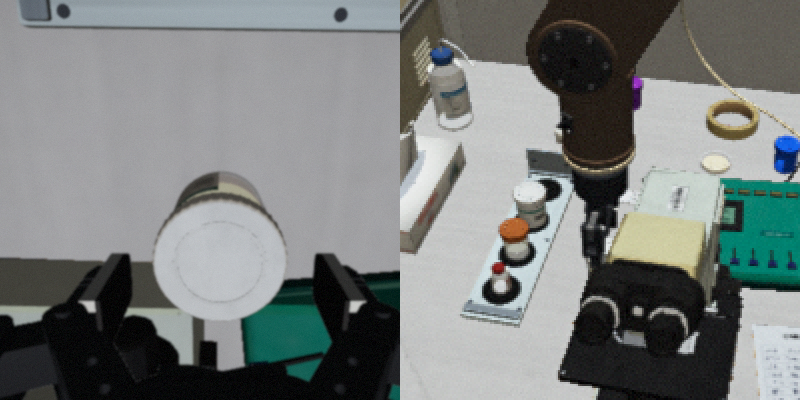

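The lid sits centred between the fingers with no contact, and the scene view shows the other three standing in order. I'll continue down and grip.

```bash
python3 -m handwheel '[{"gripper":-0.8,"dx":0,"dy":0,"dz":0.06,"twist":0},{"gripper":-0.8,"dx":0,"dy":0,"dz":0.12,"twist":0},{"gripper":-0.8,"dx":0,"dy":0,"dz":0.16,"twist":0},{"gripper":-0.8,"dx":0,"dy":0,"dz":0.16,"twist":0},{"gripper":1,"dx":0,"dy":0,"dz":0.16,"twist":0},{"gripper":1,"dx":0,"dy":0,"dz":0.16,"twist":0},{"gripper":1,"dx":0,"dy":0,"dz":0.16,"twist":0},{"gripper":1,"dx":0,"dy":0,"dz":0.16,"twist":0},{"gripper":1,"dx":0,"dy":0,"dz":0.16,"twist":0}]'
```

```text
t: 26.55
tcp_pos: [0.4897, 0.025, 0.0401]
orientation: [3.142, -0.001, 0.0]
ft_force: [-2.4, -1.5, 6.5]
width: 0.704
grip_force: 63.7
```

```bash
python3 -m handwheel '[{"gripper":1,"dx":0,"dy":0,"dz":-0.1,"twist":0},{"gripper":1,"dx":0,"dy":0,"dz":-0.3,"twist":0},{"gripper":1,"dx":0,"dy":0,"dz":-0.55,"twist":0},{"gripper":1,"dx":0.1,"dy":0.1,"dz":-0.7,"twist":0},{"gripper":1,"dx":0.25,"dy":0.3,"dz":-0.7,"twist":-0.05},{"gripper":1,"dx":0.4,"dy":0.5,"dz":-0.7,"twist":-0.1},{"gripper":1,"dx":0.6,"dy":0.7,"dz":-0.7,"twist":-0.2},{"gripper":1,"dx":0.737,"dy":0.88,"dz":-0.7,"twist":-0.3},{"gripper":1,"dx":0.737,"dy":0.88,"dz":-0.7,"twist":-0.4},{"gripper":1,"dx":0.737,"dy":0.88,"dz":-0.7,"twist":-0.5},{"gripper":1,"dx":0.737,"dy":0.88,"dz":-0.6,"twist":-0.5},{"gripper":1,"dx":0.737,"dy":0.88,"dz":-0.45,"twist":-0.5},{"gripper":1,"dx":0.737,"dy":0.88,"dz":-0.3,"twist":-0.5},{"gripper":1,"dx":0.737,"dy":0.88,"dz":-0.3,"twist":-0.5},{"gripper":1,"dx":0.737,"dy":0.88,"dz":-0.3,"twist":-0.5}]'
python3 - <<'E'
from h import *
print(get_state()["tcp_pos"])
c=calibration("wrist");w=snapshot("wrist"); cv2.imwrite("pics/w9.png",w[:,:,::-1])
print(proj(c,np.array([.637,-.151,.012])).round(1),proj(c,np.array([.6378,-.0755,.074])).round(1)); print(go(.637,-.151,.0505,np.pi/2))
E
```

```text
t: 28.42
tcp_pos: [0.6374, -0.1511, 0.1008]
orientation: [3.141, 0.0, 1.568]
ft_force: [0.1, 0.4, -1.1]
width: 0.707
grip_force: 64.9
[ 0.63744491 -0.15111764  0.10075396]
[200.8 320.9] [ 85.8 321.5]
[ 0.0011 -0.0036  0.253  -0.0008]
```

View pics/w9.png

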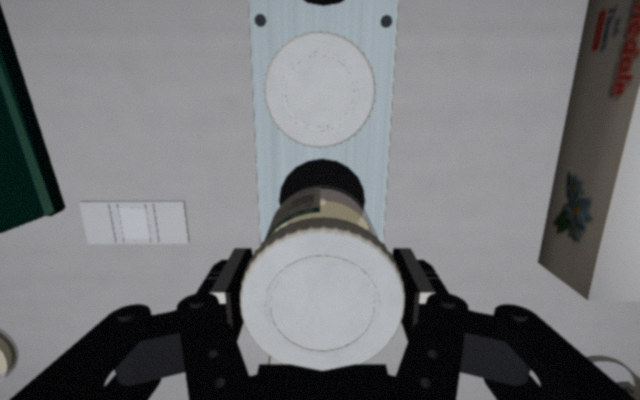

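The medium jar is centred at (88,320), within about 1.5 mm. I'll lower the large jar, release it and retreat.

```bash
python3 -m handwheel '[{"gripper":1,"dx":0,"dy":-0.002,"dz":0.1,"twist":0},{"gripper":1,"dx":0,"dy":-0.002,"dz":0.18,"twist":0},{"gripper":1,"dx":0,"dy":-0.002,"dz":0.23,"twist":0},{"gripper":1,"dx":0,"dy":-0.002,"dz":0.248,"twist":0},{"gripper":1,"dx":0,"dy":-0.002,"dz":0.251,"twist":0},{"gripper":1,"dx":0,"dy":-0.002,"dz":0.251,"twist":0},{"gripper":1,"dx":0,"dy":-0.002,"dz":0.251,"twist":0}]'
```

```text
t: 29.35
tcp_pos: [0.6358, -0.1511, 0.0504]
orientation: [-3.141, 0.0, 1.571]
ft_force: [-11.2, -0.4, 24.7]
width: 0.702
grip_force: 70.4
```

```bash
python3 -m handwheel '[{"gripper":-0.5,"dx":0,"dy":0,"dz":-0.005,"twist":0},{"gripper":-0.8,"dx":0,"dy":0,"dz":-0.005,"twist":0},{"gripper":-0.9,"dx":0,"dy":0,"dz":-0.005,"twist":0},{"gripper":-0.9,"dx":0,"dy":0,"dz":-0.005,"twist":0},{"gripper":-0.9,"dx":0,"dy":0,"dz":-0.1,"twist":0},{"gripper":-0.9,"dx":0,"dy":0,"dz":-0.3,"twist":0},{"gripper":-0.9,"dx":0,"dy":0,"dz":-0.6,"twist":0},{"gripper":-0.9,"dx":0,"dy":0,"dz":-1,"twist":0},{"gripper":-0.9,"dx":-0.3,"dy":0,"dz":-1,"twist":0},{"gripper":-0.9,"dx":-0.4,"dy":-0.2,"dz":-1,"twist":0},{"gripper":-0.9,"dx":-0.4,"dy":-0.2,"dz":-1,"twist":0}]'
python3 - <<'E'
from h import *
c=calibration("wrist");w=snapshot("wrist"); cv2.imwrite("pics/w10.png",w[:,:,::-1])
print([proj(c,np.array(p)).round(1) for p in((.637,-.151,.084),(.6378,-.0755,.074),(.6385,0,.068),(.639,.076,.062))])
E
```

```text
t: 30.72
tcp_pos: [0.5944, -0.2326, 0.2513]
orientation: [3.141, 0.001, 1.568]
ft_force: [-0.7, 0.8, -0.2]
width: 0.949
grip_force: 0.0
[array([ 79.6, 372.2]), array([-19.1, 375.1]), array([-130.1,  378.9]), array([-256.7,  383. ])]
```

View pics/w10.png

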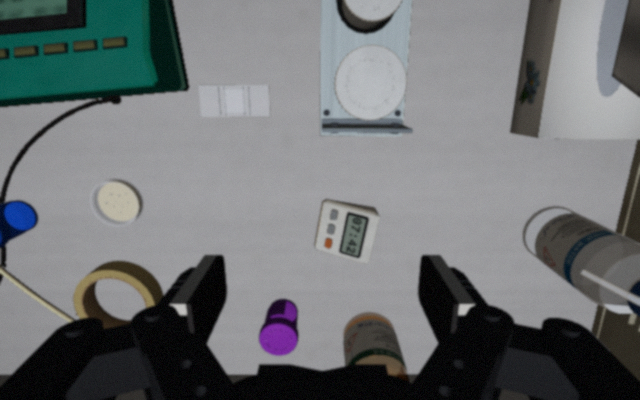

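The large lid is at (81,371), against a predicted (80,372). It stands upright beside the end plate, and nothing touches the gripper. I'll hand in.

```bash
python3 -c "
from workcell import *
print(hand_in())"
```

```text
the job is handed in; nothing more can be done
None
```

I handed in the job at about 31 s. All four containers stand upright and free on their discs: large jar next to the end plate, then medium, small and dropper bottle. In the camera checks each was within about 2 mm of its disc's centre; the hand-in gave no verdict.

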